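Fit the daylight bulb for the still life

TASK

Pull the red dust cap off the lamp's socket and leave it lying in the yellow tray. Then take the white-domed bulb from its wooden stand, push it into the socket against the spring, twist it clockwise (seen from above) to the stop, about a quarter turn, so that it is locked home, and finish while still gripping the bulb there, without letting go. Leave the amber bulb, the pots, the paint tubes and the brush jar where they are.

Things in the scene. Friction and masses are not known exactly. Their poses are not given: they have to be found in the camera images.
- lamp: stubby table lamp, fixed: blue base plate 130 (its x) x 96 (its y) x 12 mm high, on it an upright tube of 46 mm outer diameter, open top 60 mm above the table, a brass bayonet socket inside (see socket_mouth). Origin: centre of the underside, z up. Two white marks on the base show its x axis. Half-turn symmetric
- socket_mouth (a point): centre of the tube's open top, 60 mm above the table; axes the lamp's. Bore 25.6 mm. Lug slots 9 mm wide at +x and -x, open at the top. Under a lip (lug centres over 9 mm below the mouth; they bottom at 13) the lugs turn clockwise from above, 80 degrees (1.40 rad) to a stop, no other way. There the spring lifts them into a notch under the lip (lug centres 6.5 mm down): locked
- plunger (a joint): steel spring plunger (16 mm diameter) in the socket: 0 when up, its top 9.5 mm below the mouth; grows as it is pressed down (m, to 0.012). The spring pushes up with 1 N + 1 N per mm; a bulb locked in the notch keeps it 0.005 down
- dust_cap: red dust cap on the socket, 40 g, 56 mm diameter, 46 mm tall, its skirt 14 mm down over the tube. On top a flat-sided bar grip 44 (its x) x 22 (its y) mm, from 18 to 46 mm above the origin. Origin: centre of the skirt's underside, 46 mm above the table when fitted, z up. Held by sprung balls; pull straight up, about 5 N
- day_bulb: bulb to fit, white dome, 90 g, 81 mm tall. Origin: centre of the base's underside, z up. Metal base 22 mm wide, 25 mm tall; two lugs (a 5 mm pin along x, tips 16 mm from the axis) at height 8 mm; collar from 25 to 65 mm, 50 (x) x 42 (y) mm, gripped on its finned flats (+y, -y); dome radius 19 mm. Starts upright in a hole of the stand, origin 5 mm above the table. Half-turn symmetric
- amber_bulb: a like bulb with an amber dome in the stand's other hole; same size and axes; leave it
- bulb_stand: light wooden block 190 (its x) x 76 x 30 mm, fixed, with two round holes of 36 mm, 45 mm either side of its centre along its x. Origin: centre of the underside
- cap_tray: yellow square tray 130 x 130 mm, fixed, rim 14 mm high, walls 4 mm, floor 4 mm thick. Origin: centre of the underside
- succulent_a: succulent in a terracotta pot, 66 mm diameter, about 90 mm tall, loose; origin: centre of the underside; leave it
- succulent_b: succulent in a dark brown pot, 66 mm diameter, about 90 mm tall, loose; origin: centre of the underside; leave it
- tube_crimson: white paint tube with a red band, 97 x 26 x 14 mm, lying along its x, loose; origin: centre of the underside; leave it
- tube_green: white paint tube with a green band, 97 x 26 x 14 mm, lying along its x, loose; origin: centre of the underside; leave it
- brush_jar: blue jar of brushes, 72 mm diameter, jar 100 mm and brushes 210 mm tall, loose; origin: centre of the underside; leave it
Things that resemble listed ones, but are neither listed nor needed, are in the scene too. What is shaped like the day_bulb but pink or purple is not meant.

How it is judged:
On the way, in this order (a step that is already met when the one before it is completed fails the run):
1. the dust cap is off the socket and left lying in the yellow tray (horizontal distance between dust_cap and cap_tray below 0.06 m and height (world z) of dust_cap below 0.04 m and contact force between the fingers and dust_cap below 0.05 N and linear speed of dust_cap below 0.03 m/s), for 0.1 s.
2. the white-domed bulb is pushed into the socket against the spring (horizontal distance between day_bulb and socket_mouth below 0.006 m and z of day_bulb in the frame of socket_mouth below -0.0125 m and value of joint plunger above 0.003 m), for 0.05 s.
At the end, for the whole second after the job is handed in: white-domed bulb upright (0.12 rad) in the socket, within 5 mm of its axis, base over 12.5 mm below the mouth, plunger pressed over 3 mm, twisted over 1.2 rad from the slots, fingers gripping it with over 1.5 N; dust cap lying in the yellow tray (horizontal distance between day_bulb and socket_mouth below 0.005 m and z of day_bulb in the frame of socket_mouth below -0.0125 m and value of joint plunger above 0.003 m and angle between the x axis of day_bulb and the x axis of lamp, either way round above 1.2 rad and angle between day_bulb's own z axis and vertical below 0.12 rad and contact force between the fingers and day_bulb above 1.5 N and linear speed of day_bulb below 0.02 m/s and horizontal distance between dust_cap and cap_tray below 0.06 m and height (world z) of dust_cap below 0.04 m and linear speed of dust_cap below 0.03 m/s); the arm keeps its last pose, push and grip.
It fails at once if the amber bulb is pulled out or knocked (distance of amber_bulb from where it was at the start of the episode above 0.02 m).
It fails at once if a plant pot is disturbed (distance of any of succulent_a, succulent_b from where it was at the start of the episode above 0.03 m).
It fails at once if a paint tube is disturbed (distance of any of tube_crimson, tube_green from where it was at the start of the episode above 0.03 m).
It fails at once if the brush jar is disturbed (distance of brush_jar from where it was at the start of the episode above 0.03 m).
It also fails if it takes over 72 s, if anything falls off the work surface, if the arm or the gripper's body presses on something with over 40 N, if the wrist force passes 120 N, or if a joint passes its speed limit or range.

ROBOT

A 7-joint arm with a two-finger parallel gripper is mounted at the origin on the work surface. World frame = base frame: x ahead of the robot, y to its left, z up, the work surface at z = 0. Lengths are in m, angles in rad, forces in N, time in s.
With the tool pointing down it reaches from about 0.425 to 0.925 m from the base axis. Payload 6.8 kg.
Tool frame: the origin (TCP) lies at the very end of the fingers, on their centre line; the grasp point (between the pads) lies 19 mm behind it; z points along the fingers, y is the line along which they close (so a half turn about z gives the same grasp; the last joint's range is limited). The gripper opens to 85 mm and grips with 20 to 120 N. Pads are 22 mm wide; open, the fingers measure 114 mm over their backs; the gripper's body (76 mm by 85 mm) begins 54 mm behind the grasp point. The pads swing forward as they close: fully open they stand 13 mm farther back than shut.
Start: joints at [1.124, 0.477, 0.022, 1.555, -0.011, 1.109, -0.083], TCP at [0.224, -0.637, 0.231] pointing down, gripper open.
Joint ranges: [-2.96, 2.96], [-0.34, 2.1], [-1.41, 1.46], [0.24, 2.44], [-1.37, 4.51], [0.17, 1.92], [-2.96, 2.96]. Speed limits (rad/s): [2.39, 2.39, 3.14, 3.14, 3.14, 3.14, 3.14].

INTERFACE

Orientations are given as a rotation vector (axis times angle).
In Python, from bench import get_obs, grab_frame, hand_in gives the robot as it stands.
- The arm moves only by the tool drive_tool, never from a script. Its argument "rows" is a list of rows, each an object with "offset": the shift along the tool's x, y, z as a fraction of full scale, a list of three; "rotation": the turn, a rotation vector about the tool's x, y, z as a fraction of full scale, a list of three; "claw": the opening, from 0 (shut) to 1 (fully open). In form: [{"offset": [tx, ty, tz], "rotation": [wx, wy, wz], "claw": claw}, ...]. A call has 1 to 20 rows; each row is the pose to reach, as a shift and turn from the pose commanded when the call began, along the tool's axes at that moment; what a row does not reach only later rows make up. Full scale, the value 1, is 0.15 m for a shift and 2 rad for a turn. A row lasts 1/12 s, in which the tool goes at most 41.7 mm and 7.16 degrees, less where a joint would pass 70% of its speed; a pose out of reach is approached as far as the arm can. A call with a number of a shift or a turn outside -1 to 1 is refused whole. A call with a gripper value outside its range is refused whole. The fingers move at their own pace and stop on an object; "force" is the grip in N (left out, the last holds). Time passes only in rows, so rows that repeat a pose let the fingers close. It gives the time, the measured TCP pose, the force, the opening and the grip force at its end, in the units of the state.
- get_obs(): the state, without advancing time (a new reading comes with each control period).
- grab_frame(name): name is "scene" or "top" or "wrist"; returns a dict with "frame" (400x640x3 uint8, red, green, blue), "z_map" (400x640 float32, m along the optical axis (not along the pixel's ray), 0 where there is no reading), "vfov" (degrees; the focal length in pixels is half the picture's height over the tangent of half this angle, whatever the lens; pixels are square), "cx", "cy" (the principal point, pixels), "R" (3x3) and "t" (3): a world point X has camera coordinates R X + t. Camera axes: x right, y down, z forward; pixel columns grow to the right and rows downward; lengths in m; the calibration is good to about 2 mm. A picture is of the moment at which its call begins.
- hand_in(): hands the job in; it is judged then, once.
The state is a dict: "clock": time; "joints": joint angles; "qvel": joint speeds; "tau": joint torques, N m; "tcp_pos": TCP position; "orientation": TCP orientation; "contact_force": force on the tool from outside, world axes, zero at the start; "moment": the same for the moment, N m; "grip_width": finger opening in m; "gripper_force": force on a finger pad.
Only numpy, scipy, OpenCV 4.12 (cv2) and the standard library are available. Lean on these libraries where they do the work, as an engineer would, in place of code of your own. Each camera call takes 0.05 s, during which the arm holds its last target. There are 200 camera calls.

## Working session

There is one attempt and no reset: what is moved stays moved. The work goes in short steps, Python scripts to look and compute and a tool call to move; the robot and the scene stay as the last step left them, time stands still between calls to the robot, and variables do not carry over. Pictures are saved under pics/ and viewed, at most 10 in all, crops included, and the job is handed in when it is done.

Besides the shell and the picture viewer there is one more tool, called after ">>>" as name([rows], argument=value, ...), one row to a line, values as JSON. drive_tool: Moves the arm, as the interface text tells. Its arguments: {"type":"object","properties":{"rows":{"type":"array","items":{"type":"object","properties":{"offset":{"type":"array","items":{"type":"number"}},"rotation":{"type":"array","items":{"type":"number"}},"claw":{"type":"number"}}}},"force":{"type":"number"}},"required":["rows"]}

```bash
mkdir -p pics; ls; python3 - <<'E'
from bench import *
import cv2,numpy as np
o=get_obs();print({k:np.round(v,3) for k,v in o.items()})
for n in("scene","top"):
    g=grab_frame(n);cv2.imwrite(f"pics/{n}1.png",g["frame"][:,:,::-1]);np.savez(f"{n}1.npz",**g);print(n,g["vfov"],g["R"],g["t"],(g["z_map"]>0).mean())
E
```

```text
pics
{'clock': np.float64(0.0), 'joints': array([ 1.124,  0.478,  0.022,  1.556, -0.012,  1.109, -0.083]), 'qvel': array([ 0.   ,  0.001,  0.   ,  0.   , -0.   ,  0.002, -0.001]), 'tau': array([ 0.0000e+00, -5.9645e+01,  1.6080e+00, -2.8119e+01,  1.2000e-02,
        9.0000e-03, -0.0000e+00]), 'tcp_pos': array([ 0.224, -0.636,  0.23 ]), 'orientation': array([-3.095e+00, -5.290e-01,  1.000e-03]), 'contact_force': array([ 0.196,  0.81 , -0.208]), 'moment': array([ 0.001, -0.014,  0.021]), 'gripper_force': np.float64(0.0), 'grip_width': np.float64(0.085)}
scene 57.308491775729514 [[-3.96211621e-01  9.18159189e-01  2.34252453e-04]
 [ 6.65904786e-01  2.87532356e-01 -6.88401017e-01]
 [-6.32129074e-01 -2.72596493e-01 -7.25330260e-01]] [ 0.2040422  -0.32916651  1.52587316] 0.99609765625
top 56.00360480416605 [[-0.0065808  -0.99997156 -0.00368456]
 [-0.99624168  0.00687441 -0.08634389]
 [ 0.08636676  0.0031025  -0.99625858]] [0.03388015 0.55674161 1.03103155] 0.9960703125
```

View pics/scene1.png

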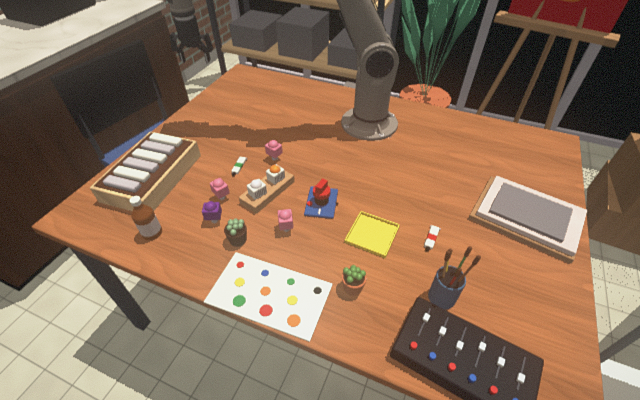

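View pics/top1.png

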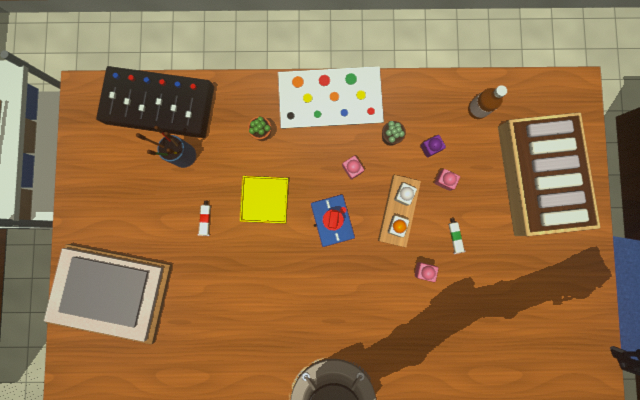

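The top view shows the day bulb (white dome) at (406,194) and the amber one at (400,226), both in the wooden stand. The lamp with the red cap is at (333,220) and the yellow tray at (264,200). The pink and purple lookalikes at (353,166), (448,179), (433,145) and (428,272) stand loose on the table, so they aren't meant.

```bash
cat > h.py <<'E'
import numpy as np,cv2
def load(f): return dict(np.load(f))
def foc(g): return g["frame"].shape[0]/2/np.tan(np.radians(float(g["vfov"]))/2)
def ray(g,uv,z):
    """pixels -> world xy on plane z"""
    uv=np.atleast_2d(np.asarray(uv,float)); f=foc(g)
    d=np.c_[(uv[:,0]-g["cx"])/f,(uv[:,1]-g["cy"])/f,np.ones(len(uv))]@g["R"]
    c=-g["R"].T@g["t"]; return (c+d*((z-c[2])/d[:,2])[:,None])
def proj(g,X):
    p=np.atleast_2d(X)@g["R"].T+g["t"]; return p[:,:2]/p[:,2:]*foc(g)+[g["cx"],g["cy"]]
def cloud(g):
    h,w=g["z_map"].shape; u,v=np.meshgrid(np.arange(w),np.arange(h)); z=g["z_map"]; f=foc(g)
    P=np.stack([(u-g["cx"])/f*z,(v-g["cy"])/f*z,z],-1)
    return (P-g["t"])@g["R"]
def mask(g,lo,hi,box=None):
    m=cv2.inRange(cv2.cvtColor(g["frame"],cv2.COLOR_RGB2HSV),np.array(lo),np.array(hi))
    if box: k=np.zeros_like(m); x0,y0,x1,y1=box; k[y0:y1,x0:x1]=255; m&=k
    return m
def rect(P): 
    r=cv2.minAreaRect((P[:,:2]*1000).astype(np.float32)); b=cv2.boxPoints(r); e=b[1]-b[0],b[2]-b[1]
    L=max(e,key=np.linalg.norm); a=np.degrees(np.arctan2(L[1],L[0]))%180
    return np.round(r[0],1),np.round(r[1],1),"long axis deg",round(a,1)
E
python3 - <<'E'
from h import *
g=load("top1.npz");C=cloud(g);print(g["cx"],g["cy"])
def big(m):
    c=max(cv2.findContours(m,0,1)[0],key=cv2.contourArea);return c[:,0,:]
m=mask(g,(22,150,120),(35,255,255),(230,165,300,235));print("tray",rect(ray(g,big(m),.014)))
m=mask(g,(105,100,40),(125,255,255),(300,185,365,255));print("lamp",rect(ray(g,cv2.convexHull(big(m))[:,0],.012)))
m=mask(g,(0,150,80),(8,255,255),(315,200,355,240));P=C[m>0];print("cap",len(P),P[:,2].max())
t=P[P[:,2]>.085];print("bar",len(t),rect(t),t[:,2].mean()); 
m2=C[185:255,300:365].reshape(-1,3);s=m2[(m2[:,2]>.02)];print("all above",s.mean(0),rect(s))
Q=C[165:255,370:430].reshape(-1,3);s=Q[(Q[:,2]>.02)&(Q[:,2]<.04)];print("stand",rect(s))
for n,b in(("day",(393,178,420,210)),("amber",(388,211,414,241))):
    P=C[b[1]:b[3],b[0]:b[2]].reshape(-1,3);d=P[P[:,2]>.072];c=P[P[:,2]>.06]
    print(n,len(d),np.round(d.mean(0)*1000,1),d[:,2].max(),"collar+",rect(c))
    # sphere fit
    A=np.c_[2*d,np.ones(len(d))];x=np.linalg.lstsq(A,(d**2).sum(1),rcond=None)[0];print(np.round(x[:3]*1000,1),np.sqrt(x[3]+x[:3]@x[:3]))
# white marks on lamp
m=mask(g,(0,0,150),(180,80,255),(305,185,365,255));n,l,st,ce=cv2.connectedComponentsWithStats(m)
print([(st[i,4],np.round(ray(g,ce[i],.012)[0]*1000,1)) for i in range(1,n)])
from bench import grab_frame
for n,b in(("top1",(300,160,430,260)),):
    x0,y0,x1,y1=b;I=cv2.resize(g["frame"][y0:y1,x0:x1,::-1],None,fx=6,fy=6,interpolation=2);cv2.imwrite("pics/crop1.png",I)
E
```

```text
320.33466563591037 199.47132111372088
tray (array([560.6, 190.9]), array([133. , 131.7]), 'long axis deg', np.float32(87.0))
lamp (array([499.4,  -2.8]), array([126.4,  92.5]), 'long axis deg', np.float32(14.8))
cap 342 1.0753700976834049
bar 141 (array([490. ,   0.7]), array([29.5, 64.9]), 'long axis deg', np.float32(157.1)) 0.09844947644836545
all above [ 0.49698116 -0.00138953  0.12977021] (array([495.4,  -3.1]), array([54.5, 64.1]), 'long axis deg', np.float32(175.1))
stand (array([ 524.6, -190.6]), array([ 76.9, 190.1]), 'long axis deg', np.float32(166.0))
day 153 [ 565.  -195.1   99.4] 1.0753700976834049 collar+ (array([ 512., -108.]), array([ 58., 279.]), 'long axis deg', np.float32(120.6))
[ 532.4 -132.1  589.1] 0.5150562762784756
amber 164 [ 480.4 -174.5   98.1] 1.0753700976834049 collar+ (array([485.8, -89.2]), array([229.4,  53.1]), 'long axis deg', np.float32(86.8))
[ 485.2 -124.7  587.3] 0.5104610964727234
[(np.int32(24), array([546.4,   9.9,  12. ])), (np.int32(24), array([453.2, -15.3,  12. ]))]
```

View pics/crop1.png

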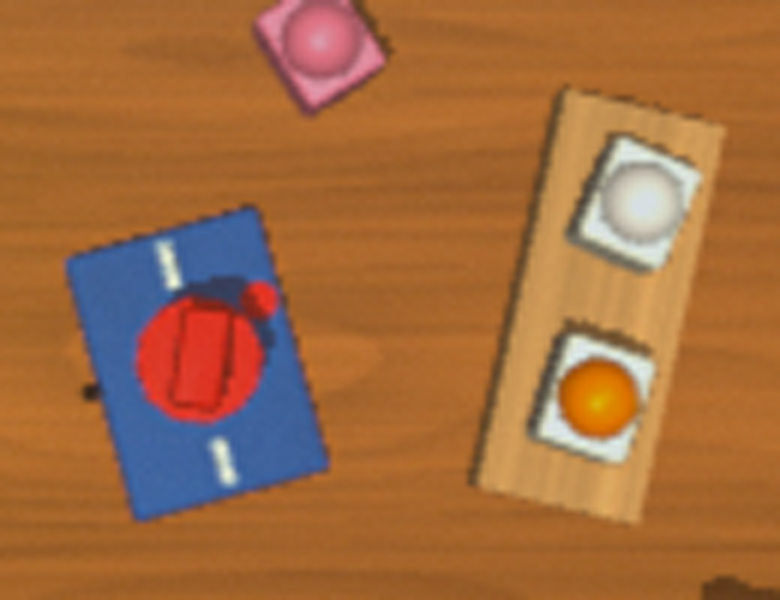

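The crop confirms the white dome at the far hole of the stand (crop (643,200)), amber at the near one (600,398), and the pink lookalike off the stand. Next I'll move over for a wrist view.

```bash
cat >> h.py <<'E'
from scipy.spatial.transform import Rotation as Ro
def yawR(y): c,s=np.cos(y),np.sin(y); return np.array([[c,s,0],[s,-c,0],[0,0,-1.]])
def plan(o,xyz,yaw):
    R=Ro.from_rotvec(o["orientation"]).as_matrix(); y0=np.arctan2(R[1,0],R[0,0])
    T=yawR(yaw); r=Ro.from_matrix(R.T@T).as_rotvec()/2
    print("now",np.round(o["tcp_pos"]*1000,1),"yaw",round(np.degrees(y0),1),"q",np.round(o["joints"],2),"t",round(float(o["clock"]),1))
    print("offset",np.round(R.T@(np.array(xyz)-o["tcp_pos"])/.15,3),"rot",np.round(r,3))
E
python3 - <<'E'
from h import *;from bench import *
plan(get_obs(),(.45,-.2,.31),np.radians(19.4))
plan(get_obs(),(.45,-.1,.31),np.radians(19.4))
E
```

```text
now [ 224.1 -636.1  230.4] yaw 19.4 q [ 1.12  0.48  0.02  1.56 -0.01  1.11 -0.08] t 0.1
offset [ 2.387 -2.243 -0.527] rot [-0.001  0.     0.   ]
now [ 224.1 -636.1  230.4] yaw 19.4 q [ 1.12  0.48  0.02  1.56 -0.01  1.11 -0.08] t 0.1
offset [ 2.608 -2.872 -0.526] rot [-0.001  0.     0.   ]
```

>>> drive_tool([
  {"offset": [0.87,-0.95,-0.17],"rotation": [0,0,0],"claw": 1},
  {"offset": [0.87,-0.95,-0.17],"rotation": [0,0,0],"claw": 1},
  {"offset": [0.87,-0.95,-0.17],"rotation": [0,0,0],"claw": 1},
  {"offset": [0.87,-0.95,-0.17],"rotation": [0,0,0],"claw": 1},
  {"offset": [0.87,-0.95,-0.17],"rotation": [0,0,0],"claw": 1},
  {"offset": [0.87,-0.95,-0.17],"rotation": [0,0,0],"claw": 1},
], force=40)

```text
clock: 0.6
tcp_pos: [0.3041, -0.453, 0.2575]
orientation: [-3.093, -0.543, -0.003]
contact_force: [0.1, -0.2, -0.5]
grip_width: 0.0854
gripper_force: 0.0
```

>>> drive_tool([
  {"offset": [0.87,-0.95,-0.17],"rotation": [0,0,0],"claw": 1},
  {"offset": [0.87,-0.95,-0.17],"rotation": [0,0,0],"claw": 1},
  {"offset": [0.87,-0.95,-0.17],"rotation": [0,0,0],"claw": 1},
  {"offset": [0.87,-0.95,-0.17],"rotation": [0,0,0],"claw": 1},
  {"offset": [0.87,-0.95,-0.17],"rotation": [0,0,0],"claw": 1},
  {"offset": [0.87,-0.95,-0.17],"rotation": [0,0,0],"claw": 1},
])

```text
clock: 1.1
tcp_pos: [0.3788, -0.2757, 0.2831]
orientation: [-3.094, -0.543, -0.003]
contact_force: [-0.1, -0.5, 1.8]
grip_width: 0.0853
gripper_force: 0.0
```

>>> drive_tool([
  {"offset": [0.87,-0.95,-0.17],"rotation": [0,0,0],"claw": 1},
  {"offset": [0.87,-0.95,-0.17],"rotation": [0,0,0],"claw": 1},
  {"offset": [0.87,-0.95,-0.17],"rotation": [0,0,0],"claw": 1},
  {"offset": [0.87,-0.95,-0.17],"rotation": [0,0,0],"claw": 1},
  {"offset": [0.87,-0.95,-0.17],"rotation": [0,0,0],"claw": 1},
  {"offset": [0.87,-0.95,-0.17],"rotation": [0,0,0],"claw": 1},
  {"offset": [0.87,-0.95,-0.17],"rotation": [0,0,0],"claw": 1},
  {"offset": [0.87,-0.95,-0.17],"rotation": [0,0,0],"claw": 1},
])

```text
clock: 1.77
tcp_pos: [0.451, -0.1048, 0.3073]
orientation: [3.097, 0.527, -0.002]
contact_force: [-0.8, -0.4, -0.5]
grip_width: 0.0853
gripper_force: 0.0
```

```bash
python3 - <<'E'
from h import *;from bench import *
o=get_obs();plan(o,(.495,-.003,.2),np.radians(15))
g=grab_frame("wrist");np.savez("w1.npz",**g);cv2.imwrite("pics/w1.png",g["frame"][:,:,::-1])
print("cam",-g["R"].T@g["t"],g["vfov"])
E
```

```text
now [ 451.  -104.8  307.3] yaw 19.3 q [ 0.45  0.07 -0.37  1.92  0.03  1.15 -1.17] t 1.8
offset [ 0.502 -0.544  0.715] rot [0.    0.001 0.038]
cam [ 0.51970518 -0.07994129  0.45040054] 70.25826025590132
```

View pics/w1.png

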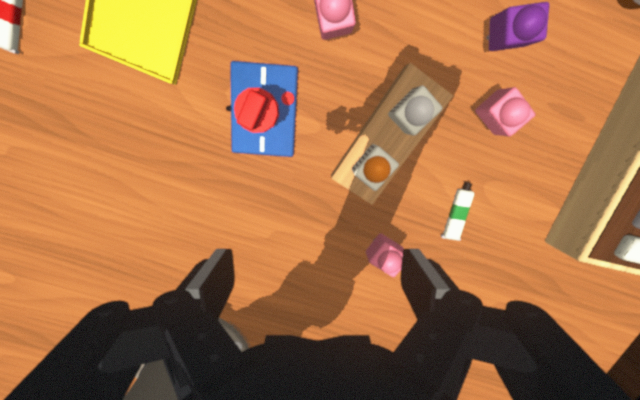

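Wrist view: cap at (256,110), white bulb at (418,110), amber at (376,168), tray upper left. Measuring from depth and colour.

```bash
python3 - <<'E'
from h import *
for f,bx in(("w1.npz",((225,80,300,140),(385,75,450,140),(345,140,405,195))),("top1.npz",((315,200,355,240),(390,178,422,212),(384,210,416,243)))):
    g=load(f);C=cloud(g);ok=g["z_map"]>0
    def sub(b): 
        s=np.s_[b[1]:b[3],b[0]:b[2]];P=C[s][ok[s]];return P
    P=sub(bx[0]);print(f,"cap top z",np.percentile(P[:,2],98));t=P[(P[:,2]>.084)&(P[:,2]<.1)];print("bar",len(t),rect(t))
    t=P[(P[:,2]>.058)&(P[:,2]<.072)];print("disc",rect(t),rect(P[(P[:,2]>.055)]))
    for b in bx[1:]:
        P=sub(b);d=P[(P[:,2]>.076)&(P[:,2]<.09)];c=P[(P[:,2]>.066)&(P[:,2]<.073)]
        A=np.c_[2*d,np.ones(len(d))];x=np.linalg.lstsq(A,(d**2).sum(1),rcond=None)[0]
        print("bulb",len(d),"sphere",np.round(x[:3]*1000,1),round(float(np.sqrt(x[3]+x[:3]@x[:3])),4),"collar",rect(c),"zmax",d[:,2].max())
g=load("w1.npz");I=np.hstack([cv2.resize(g["frame"][y:y+65,x:x+65,::-1],(400,400),interpolation=2) for x,y in((387,77),(225,75))]);cv2.imwrite("pics/crop2.png",I)
E
```

```text
w1.npz cap top z 0.09347178304270361
bar 717 (array([497.7,  -2.4]), array([22.3, 44.2]), 'long axis deg', np.float32(171.3))
disc (array([498.1,  -2.8]), array([55. , 55.7]), 'long axis deg', np.float32(109.7)) (array([498.1,  -2.8]), array([55. , 55.7]), 'long axis deg', np.float32(109.7))
bulb 585 sphere [ 566.3 -200.3   68.5] 0.0182 collar (array([ 566.3, -200.7]), array([42., 50.]), 'long axis deg', np.float32(155.4)) zmax 0.08813344443452921
bulb 504 sphere [ 479.2 -178.9   68.4] 0.0183 collar (array([ 479.1, -178.8]), array([42.2, 50. ]), 'long axis deg', np.float32(160.7)) zmax 0.08847159551162533
top1.npz cap top z 0.09283600219124774
bar 140 (array([499.4,  -3.3]), array([21.7, 43.5]), 'long axis deg', np.float32(172.3))
disc (array([499.3,  -3.7]), array([54. , 55.2]), 'long axis deg', np.float32(152.8)) (array([499.3,  -3.1]), array([54.6, 55.1]), 'long axis deg', np.float32(146.0))
bulb 119 sphere [ 567.9 -201.5   70.4] 0.0163 collar (array([ 568.1, -201.2]), array([41.4, 49.8]), 'long axis deg', np.float32(153.9)) zmax 0.08896703629055965
bulb 125 sphere [ 480.6 -179.9   70. ] 0.0168 collar (array([ 480.8, -179.5]), array([41.7, 49.3]), 'long axis deg', np.float32(161.1)) zmax 0.08845182437686008
```

View pics/crop2.png

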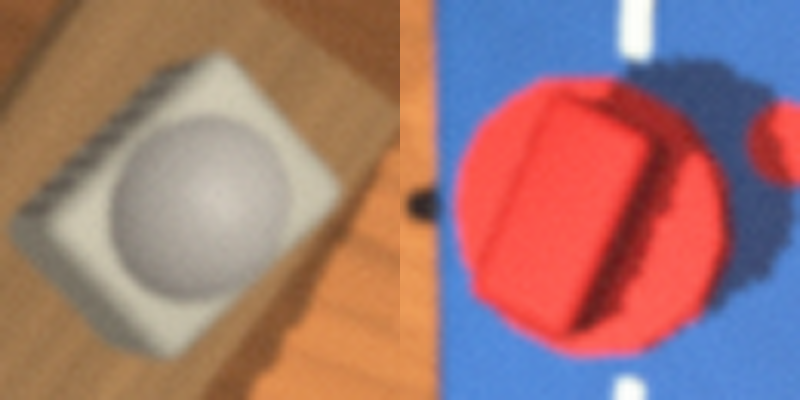

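Both views agree: cap bar at about (498,-3) mm with its long axis at -8.5°, lamp axis at 15°, day bulb at (567,-201) with its long axis at -25°.

```bash
python3 - <<'E'
from h import *;from bench import *
g=load("w1.npz");C=cloud(g);print("knob z",C[94:104,283:293,2].max())
plan(get_obs(),(.4983,-.0027,.13),np.radians(-8.5))
E
```

```text
knob z 0.020352269841459904
now [ 450.9 -105.2  307.3] yaw 19.3 q [ 0.45  0.07 -0.37  1.92  0.03  1.15 -1.17] t 1.8
offset [ 0.525 -0.541  1.181] rot [0.    0.001 0.242]
```

>>> drive_tool([
  {"offset": [0.525,-0.541,0.3],"rotation": [0,0,0.242],"claw": 1},
  {"offset": [0.525,-0.541,0.5],"rotation": [0,0,0.242],"claw": 1},
  {"offset": [0.525,-0.541,0.7],"rotation": [0,0,0.242],"claw": 1},
  {"offset": [0.525,-0.541,0.9],"rotation": [0,0,0.242],"claw": 1},
  {"offset": [0.525,-0.541,1.0],"rotation": [0,0,0.242],"claw": 1},
  {"offset": [0.525,-0.541,1.0],"rotation": [0,0,0.242],"claw": 1},
  {"offset": [0.525,-0.541,1.0],"rotation": [0,0,0.242],"claw": 1},
  {"offset": [0.525,-0.541,1.0],"rotation": [0,0,0.242],"claw": 1},
])

```text
clock: 2.48
tcp_pos: [0.4992, -0.0023, 0.1587]
orientation: [3.133, -0.229, 0.0]
contact_force: [-0.5, 0.2, 0.9]
grip_width: 0.0853
gripper_force: 0.0
```

```bash
python3 - <<'E'
from h import *;from bench import *
plan(get_obs(),(.4983,-.0027,.068),np.radians(-8.5));print(get_obs()["contact_force"])
E
```

```text
now [499.2  -2.3 158.7] yaw -8.4 q [ 0.22  0.31 -0.4   2.02  0.16  0.84 -1.99] t 2.5
offset [-0.006  0.003  0.605] rot [ 0.    -0.     0.001]
[-0.5485611   0.15299998  0.91409462]
```

>>> drive_tool([
  {"offset": [-0.006,0.003,0.2],"rotation": [0,0,0],"claw": 1},
  {"offset": [-0.006,0.003,0.4],"rotation": [0,0,0],"claw": 1},
  {"offset": [-0.006,0.003,0.5],"rotation": [0,0,0],"claw": 1},
  {"offset": [-0.006,0.003,0.6],"rotation": [0,0,0],"claw": 1},
  {"offset": [-0.006,0.003,0.6],"rotation": [0,0,0],"claw": 1},
  {"offset": [-0.006,0.003,0.6],"rotation": [0,0,0],"claw": 0.1},
  {"offset": [-0.006,0.003,0.6],"rotation": [0,0,0],"claw": 0.1},
  {"offset": [-0.006,0.003,0.6],"rotation": [0,0,0],"claw": 0.1},
  {"offset": [-0.006,0.003,0.6],"rotation": [0,0,0],"claw": 0.1},
  {"offset": [-0.006,0.003,0.6],"rotation": [0,0,0],"claw": 0.1},
  {"offset": [-0.006,0.003,0.6],"rotation": [0,0,0],"claw": 0.1},
  {"offset": [-0.006,0.003,0.6],"rotation": [0,0,0],"claw": 0.1},
  {"offset": [-0.006,0.003,0.6],"rotation": [0,0,0],"claw": 0.1},
  {"offset": [-0.006,0.003,0.6],"rotation": [0,0,0],"claw": 0.1},
], force=50)

```text
clock: 3.65
tcp_pos: [0.4986, -0.0011, 0.0688]
orientation: [3.133, -0.228, 0.002]
contact_force: [-1.9, -1.2, 7.0]
grip_width: 0.0213
gripper_force: 49.4
```

>>> drive_tool([
  {"offset": [0,0,-0.03],"rotation": [0,0,0],"claw": 0.1},
  {"offset": [0,0,-0.08],"rotation": [0,0,0],"claw": 0.1},
  {"offset": [0,0,-0.15],"rotation": [0,0,0],"claw": 0.1},
  {"offset": [0,0,-0.25],"rotation": [0,0,0],"claw": 0.1},
  {"offset": [0,0,-0.4],"rotation": [0,0,0],"claw": 0.1},
  {"offset": [0,0,-0.55],"rotation": [0,0,0],"claw": 0.1},
  {"offset": [0,0,-0.65],"rotation": [0,0,0],"claw": 0.1},
  {"offset": [0,0,-0.65],"rotation": [0,0,0],"claw": 0.1},
])

```text
clock: 4.32
tcp_pos: [0.5003, -0.0, 0.1697]
orientation: [-3.132, 0.227, -0.011]
contact_force: [0.6, 0.7, -0.6]
grip_width: 0.0209
gripper_force: 55.8
```

```bash
python3 - <<'E'
from h import *;from bench import *
o=get_obs();plan(o,(.5605,.191,.16),np.radians(-8.5));print(o["contact_force"])
g=grab_frame("top");np.savez("top2.npz",**g);g=grab_frame("wrist");np.savez("w2.npz",**g)
a=load("top2.npz")["frame"][150:270,220:380];b=g["frame"]
cv2.imwrite("pics/v3.png",np.hstack([cv2.resize(a,(400,300)),cv2.resize(b,(400,300))])[:,:,::-1])
E
```

```text
now [500.3  -0.  169.7] yaw -8.3 q [ 0.23  0.29 -0.41  2.01  0.15  0.86 -1.98] t 4.3
offset [ 0.213 -1.318  0.068] rot [-0.001 -0.003  0.002]
[ 0.61701247  0.66404867 -0.62594294]
```

View pics/v3.png

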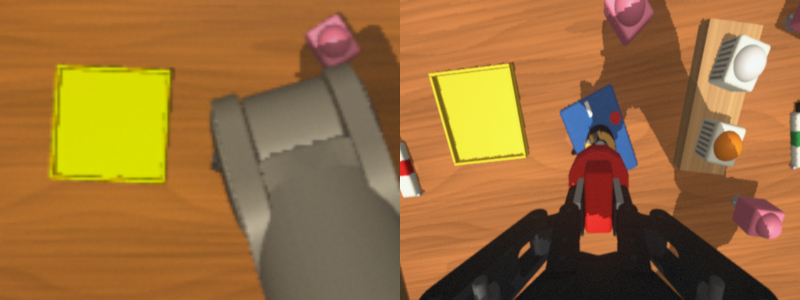

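The cap is in the gripper (lower panel centre) and the brass socket is exposed. On to the tray.

>>> drive_tool([
  {"offset": [0.21,-0.95,0],"rotation": [0,0,0],"claw": 0.1},
  {"offset": [0.21,-0.95,0],"rotation": [0,0,0],"claw": 0.1},
  {"offset": [0.21,-0.95,0],"rotation": [0,0,0],"claw": 0.1},
  {"offset": [0.21,-0.95,0],"rotation": [0,0,0],"claw": 0.1},
  {"offset": [0.21,-0.95,0],"rotation": [0,0,0],"claw": 0.1},
])

```text
clock: 4.83
tcp_pos: [0.5497, 0.1425, 0.1648]
orientation: [-3.13, 0.215, 0.001]
contact_force: [-0.6, 0.1, -0.8]
grip_width: 0.0211
gripper_force: 55.8
```

>>> drive_tool([
  {"offset": [0,-0.37,0],"rotation": [0,0,0],"claw": 0.1},
  {"offset": [0,-0.37,0.1],"rotation": [0,0,0],"claw": 0.1},
  {"offset": [0,-0.37,0.3],"rotation": [0,0,0],"claw": 0.1},
  {"offset": [0,-0.37,0.5],"rotation": [0,0,0],"claw": 0.1},
  {"offset": [0,-0.37,0.7],"rotation": [0,0,0],"claw": 0.1},
  {"offset": [0,-0.37,0.83],"rotation": [0,0,0],"claw": 0.1},
  {"offset": [0,-0.37,0.88],"rotation": [0,0,0],"claw": 0.1},
  {"offset": [0,-0.37,0.88],"rotation": [0,0,0],"claw": 0.1},
  {"offset": [0,-0.37,0.88],"rotation": [0,0,0],"claw": 0.1},
])

```text
clock: 5.58
tcp_pos: [0.5576, 0.1902, 0.0335]
orientation: [3.133, -0.228, -0.001]
contact_force: [0.6, 1.0, -0.3]
grip_width: 0.0207
gripper_force: 55.8
```

>>> drive_tool([
  {"offset": [0,0,0.02],"rotation": [0,0,0],"claw": 0.1},
  {"offset": [0,0,0.04],"rotation": [0,0,0],"claw": 0.1},
  {"offset": [0,0,0.045],"rotation": [0,0,0],"claw": 0.1},
  {"offset": [0,0,0.045],"rotation": [0,0,0],"claw": 0.1},
  {"offset": [0,0,0.045],"rotation": [0,0,0],"claw": 0.6},
  {"offset": [0,0,0.045],"rotation": [0,0,0],"claw": 0.6},
  {"offset": [0,0,0.045],"rotation": [0,0,0],"claw": 0.6},
  {"offset": [0,0,0.045],"rotation": [0,0,0],"claw": 0.6},
  {"offset": [0,0,0.045],"rotation": [0,0,0],"claw": 0.6},
  {"offset": [0,0,0.045],"rotation": [0,0,0],"claw": 0.6},
  {"offset": [0,0,0],"rotation": [0,0,0],"claw": 0.6},
  {"offset": [0,0,-0.3],"rotation": [0,0,0],"claw": 0.8},
  {"offset": [0,0,-0.6],"rotation": [0,0,0],"claw": 1},
  {"offset": [0,0,-0.98],"rotation": [0,0,0],"claw": 1},
  {"offset": [0,0,-0.98],"rotation": [0,0,0],"claw": 1},
  {"offset": [0,0,-0.98],"rotation": [0,0,0],"claw": 1},
])

```text
clock: 6.92
tcp_pos: [0.5608, 0.1922, 0.187]
orientation: [-3.129, 0.228, -0.015]
contact_force: [0.4, 1.3, 0.7]
grip_width: 0.0853
gripper_force: 0.0
```

```bash
python3 - <<'E'
from h import *;from bench import *
g=grab_frame("wrist");C=cloud(g);m=(mask(g,(0,150,60),(8,255,255))>0)&(abs(C[...,1]-.19)<.1)&(abs(C[...,0]-.56)<.1)
P=C[m];print("cap",len(P),np.round(np.median(P,0),3),P[:,2].max())
o=get_obs();plan(o,(.5672,-.2008,.2),np.radians(155))
plan(o,(.50,-.003,.2),np.radians(75))
E
```

```text
cap 1601 [0.56  0.192 0.048] 0.3308740687341515
now [559.5 191.3 184. ] yaw -8.3 q [-0.09  0.42 -0.45  1.79  0.22  0.97 -2.34] t 7.0
offset [ 0.43   2.579 -0.112] rot [ 0.004 -0.003 -1.425]
now [559.5 191.3 184. ] yaw -8.3 q [-0.09  0.42 -0.45  1.79  0.22  0.97 -2.34] t 7.0
offset [-0.204  1.339 -0.112] rot [ 0.001 -0.003 -0.727]
```

>>> drive_tool([
  {"offset": [-0.2,1,-0.15],"rotation": [0,0,-0.73],"claw": 1},
  {"offset": [-0.2,1,-0.15],"rotation": [0,0,-0.73],"claw": 1},
  {"offset": [-0.2,1,-0.15],"rotation": [0,0,-0.73],"claw": 1},
  {"offset": [-0.2,1,-0.15],"rotation": [0,0,-0.73],"claw": 1},
  {"offset": [-0.2,1,-0.15],"rotation": [0,0,-0.73],"claw": 1},
  {"offset": [-0.2,1,-0.15],"rotation": [0,0,-0.73],"claw": 1},
  {"offset": [-0.2,1,-0.15],"rotation": [0,0,-0.73],"claw": 1},
  {"offset": [-0.2,1,-0.15],"rotation": [0,0,-0.73],"claw": 1},
  {"offset": [-0.2,1,-0.15],"rotation": [0,0,-0.73],"claw": 1},
  {"offset": [-0.2,1,-0.15],"rotation": [0,0,-0.73],"claw": 1},
  {"offset": [-0.2,1,-0.15],"rotation": [0,0,-0.73],"claw": 1},
  {"offset": [-0.2,1,-0.15],"rotation": [0,0,-0.73],"claw": 1},
  {"offset": [-0.2,1,-0.15],"rotation": [0,0,-0.73],"claw": 1},
  {"offset": [-0.2,1,-0.15],"rotation": [0,0,-0.73],"claw": 1},
])

```text
clock: 8.13
tcp_pos: [0.5056, 0.0461, 0.2019]
orientation: [-2.489, -1.915, 0.002]
contact_force: [-0.2, -0.1, -0.0]
grip_width: 0.085
gripper_force: 0.0
```

```bash
python3 - <<'E'
from h import *;from bench import *
plan(get_obs(),(.5,-.07,.2),np.radians(155))
E
```

```text
now [505.6  46.1 201.9] yaw 75.1 q [ 0.39  0.32 -0.72  1.94  0.25  0.97 -0.7 ] t 8.1
offset [-0.758  0.162  0.012] rot [-0.001 -0.001 -0.697]
```

>>> drive_tool([
  {"offset": [-0.8,0.17,0],"rotation": [0,0,-0.7],"claw": 1},
  {"offset": [-0.8,0.17,0],"rotation": [0,0,-0.7],"claw": 1},
  {"offset": [-0.8,0.17,0],"rotation": [0,0,-0.7],"claw": 1},
  {"offset": [-0.8,0.17,0],"rotation": [0,0,-0.7],"claw": 1},
  {"offset": [-0.8,0.17,0],"rotation": [0,0,-0.7],"claw": 1},
  {"offset": [-0.8,0.17,0],"rotation": [0,0,-0.7],"claw": 1},
  {"offset": [-0.8,0.17,0],"rotation": [0,0,-0.7],"claw": 1},
  {"offset": [-0.8,0.17,0],"rotation": [0,0,-0.7],"claw": 1},
  {"offset": [-0.8,0.17,0],"rotation": [0,0,-0.7],"claw": 1},
  {"offset": [-0.8,0.17,0],"rotation": [0,0,-0.7],"claw": 1},
  {"offset": [-0.8,0.17,0],"rotation": [0,0,-0.7],"claw": 1},
  {"offset": [-0.8,0.17,0],"rotation": [0,0,-0.7],"claw": 1},
  {"offset": [-0.8,0.17,0],"rotation": [0,0,-0.7],"claw": 1},
  {"offset": [-0.8,0.17,0],"rotation": [0,0,-0.7],"claw": 1},
])

```text
clock: 9.3
tcp_pos: [0.5003, -0.0762, 0.2024]
orientation: [-0.672, -3.068, -0.0]
contact_force: [0.8, 0.6, 0.2]
grip_width: 0.0854
gripper_force: 0.0
```

```bash
cat > b.py <<'E'
from h import *
def bulb(g):
    C=cloud(g);ok=(g["z_map"]>0)&(np.hypot(C[...,0]-.567,C[...,1]+.201)<.035);P=C[ok]
    c=P[(P[:,2]>.066)&(P[:,2]<.073)];print("bulb collar",len(c),len(c) and rect(c))
def tube(g):
    C=cloud(g);P=C[(g["z_map"]>0)&(np.hypot(C[...,0]-.499,C[...,1]+.003)<.032)];c=P[(P[:,2]>.055)&(P[:,2]<.066)]
    if len(c): print("tube",len(c),rect(c),"circle",np.round(cv2.minEnclosingCircle((c[:,:2]*1000).astype(np.float32)),1) if 0 else cv2.minEnclosingCircle((c[:,:2]*1000).astype(np.float32)))
E
python3 - <<'E'
from b import *;from bench import *
plan(get_obs(),(.567,-.201,.14),np.radians(155))
g=grab_frame("wrist");np.savez("w3.npz",**g);bulb(g);tube(g)
print(np.round(proj(g,[[.567,-.201,.086],[.499,-.003,.06]])))
g=grab_frame("top");bulb(g);tube(g)
E
```

```text
now [500.3 -76.2 202.4] yaw 155.3 q [ 0.81  0.38 -0.95  1.94  0.36  1.01  0.83] t 9.3
offset [-0.752 -0.57   0.415] rot [-0.    -0.     0.003]
bulb collar 526 (array([ 567.6, -198.2]), array([39.8, 50.4]), 'long axis deg', np.float32(153.4))
tube 1089 (array([498.7,  -1.8]), array([46.3, 46.1]), 'long axis deg', np.float32(14.9)) circle ((498.40704345703125, -1.3854084014892578), 25.162321090698242)
[[236. 298.]
 [382. 159.]]
bulb collar 0 0
tube 133 (array([499.5,  -3.9]), array([43.4, 45.9]), 'long axis deg', np.float32(179.6)) circle ((500.1589050292969, -3.477578639984131), 24.14211654663086)
```

>>> drive_tool([
  {"offset": [-0.75,-0.57,0],"rotation": [0,0,0],"claw": 1},
  {"offset": [-0.75,-0.57,0],"rotation": [0,0,0],"claw": 1},
  {"offset": [-0.75,-0.57,0],"rotation": [0,0,0],"claw": 1},
  {"offset": [-0.75,-0.57,0.2],"rotation": [0,0,0.003],"claw": 1},
  {"offset": [-0.75,-0.57,0.4],"rotation": [0,0,0.003],"claw": 1},
  {"offset": [-0.75,-0.57,0.4],"rotation": [0,0,0.003],"claw": 1},
  {"offset": [-0.75,-0.57,0.4],"rotation": [0,0,0.003],"claw": 1},
])

```text
clock: 9.98
tcp_pos: [0.5664, -0.1998, 0.1417]
orientation: [-0.675, -3.064, -0.001]
contact_force: [0.4, 1.1, 0.5]
grip_width: 0.0851
gripper_force: 0.0
```

```bash
python3 - <<'E'
from b import *;from bench import *
plan(get_obs(),(.5670,-.2008,.037),np.radians(154.8))
g=grab_frame("wrist");bulb(g)
E
```

```text
now [ 566.4 -199.8  141.7] yaw 155.2 q [ 0.84  0.59 -0.83  1.78  0.51  1.    0.95] t 10.0
offset [-0.009 -0.004  0.698] rot [-0.    -0.002  0.003]
bulb collar 1439 (array([ 566.9, -199.8]), array([42. , 49.6]), 'long axis deg', np.float32(155.4))
```

>>> drive_tool([
  {"offset": [-0.004,0,0.15],"rotation": [0,0,0],"claw": 1},
  {"offset": [-0.004,0,0.3],"rotation": [0,0,0],"claw": 1},
  {"offset": [-0.004,0,0.45],"rotation": [0,0,0],"claw": 1},
  {"offset": [-0.004,0,0.6],"rotation": [0,0,0],"claw": 1},
  {"offset": [-0.004,0,0.69],"rotation": [0,0,0],"claw": 1},
  {"offset": [-0.004,0,0.69],"rotation": [0,0,0],"claw": 1},
  {"offset": [-0.004,0,0.69],"rotation": [0,0,0],"claw": 0.3},
  {"offset": [-0.004,0,0.69],"rotation": [0,0,0],"claw": 0.3},
  {"offset": [-0.004,0,0.69],"rotation": [0,0,0],"claw": 0.3},
  {"offset": [-0.004,0,0.69],"rotation": [0,0,0],"claw": 0.3},
  {"offset": [-0.004,0,0.69],"rotation": [0,0,0],"claw": 0.3},
  {"offset": [-0.004,0,0.69],"rotation": [0,0,0],"claw": 0.3},
  {"offset": [-0.004,0,0.69],"rotation": [0,0,0],"claw": 0.3},
  {"offset": [-0.004,0,0.69],"rotation": [0,0,0],"claw": 0.3},
], force=60)

```text
clock: 11.2
tcp_pos: [0.5695, -0.201, 0.0411]
orientation: [0.674, 3.065, -0.001]
contact_force: [-0.7, -0.2, 6.1]
grip_width: 0.0412
gripper_force: 61.5
```

```bash
python3 - <<'E'
from b import *;from bench import *
o=get_obs();plan(o,(.5670,-.2008,.16),np.radians(155));print(o["contact_force"])
E
```

```text
now [ 569.5 -201.    41.1] yaw 155.2 q [ 0.77  0.72 -0.74  1.83  0.63  0.84  0.86] t 11.2
offset [ 0.013 -0.005 -0.793] rot [0.    0.001 0.002]
[-0.67208403 -0.19540422  6.11359206]
```

>>> drive_tool([
  {"offset": [0,0,-0.1],"rotation": [0,0,0],"claw": 0.3},
  {"offset": [0,0,-0.25],"rotation": [0,0,0],"claw": 0.3},
  {"offset": [0,0,-0.4],"rotation": [0,0,0],"claw": 0.3},
  {"offset": [0,0,-0.6],"rotation": [0,0,0],"claw": 0.3},
  {"offset": [0,0,-0.8],"rotation": [0,0,0],"claw": 0.3},
  {"offset": [0,0,-0.8],"rotation": [0,0,0],"claw": 0.3},
  {"offset": [0,0,-0.8],"rotation": [0,0,0],"claw": 0.3},
])

```text
clock: 11.78
tcp_pos: [0.5694, -0.2011, 0.1623]
orientation: [0.674, 3.064, -0.001]
contact_force: [-1.1, -0.4, -0.7]
grip_width: 0.0411
gripper_force: 60.8
```

```bash
python3 - <<'E'
from b import *;from bench import *
o=get_obs();plan(o,(.499,-.003,.16),np.radians(195));print(o["contact_force"])
g=grab_frame("wrist");np.savez("w4.npz",**g);C=cloud(g);R=Ro.from_rotvec(o["orientation"]).as_matrix();L=(C-o["tcp_pos"])@R*1000
for i in range(3):
    o=get_obs();print(np.round(o["tcp_pos"]*1000,1));grab_frame("wrist")
m=(g["z_map"]>0)&(abs(L[...,0])<40)&(abs(L[...,1])<26)&(abs(L[...,2])<70)
for a,b in((-80,-48),(-48,-40),(-40,-30),(-30,-20),(-20,-10),(-10,0),(0,20),(20,45)):
    q=L[m&(L[...,2]>a)&(L[...,2]<b)]
    if len(q)>5: print(a,b,len(q),np.round(np.percentile(q,[2,50,98],axis=0).ravel(),1))
cv2.imwrite("pics/w4.png",g["frame"][:,:,::-1])
E
```

```text
now [ 569.4 -201.1  162.3] yaw 155.2 q [ 0.85  0.57 -0.84  1.76  0.49  1.03  0.97] t 11.8
offset [0.98  1.002 0.011] rot [-0.001  0.002 -0.347]
[-1.05384382 -0.40107092 -0.72042703]
[ 568.2 -201.1  160.5]
[ 567.5 -201.1  159.3]
[ 567.2 -201.   158.6]
-80 -48 1039 [ 11.9 -25.8 -69.8  12.9 -17.9 -58.3  18.   25.7 -48.3]
-48 -40 3029 [ -8.3 -23.3 -46.1   5.3   0.5 -42.9  14.4  23.6 -40.1]
-40 -30 3478 [-10.3 -23.6 -39.9  11.6   0.5 -36.2  21.5  23.9 -30.1]
-30 -20 4072 [-21.2 -22.3 -29.9  19.1   0.1 -28.7  27.2  22.3 -21.1]
-20 -10 703 [ 11.2 -25.1 -19.9  26.9  -0.4 -15.4  27.4  25.1 -10.3]
-10 0 505 [ 11.4 -24.6  -9.8  27.    0.   -5.7  27.5  20.3  -0.4]
0 20 251 [ 26.1 -18.2   0.1  27.    1.1   2.9  27.4  19.8   6.3]
```

View pics/w4.png

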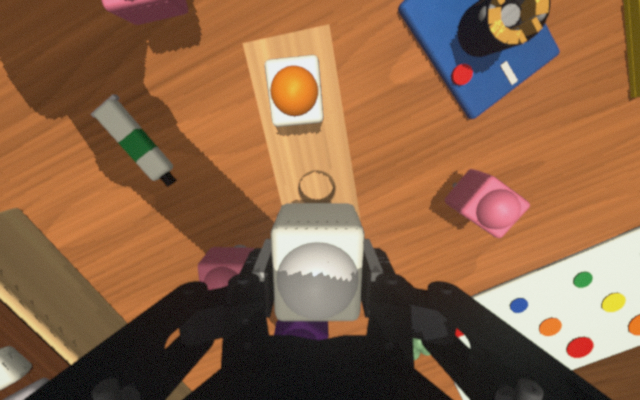

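The bulb is held centred and upright at (318,270). Its hole in the stand at (316,186) is empty, the amber bulb at (295,90) is untouched, and the open socket is at (515,15). Moving over the socket, turning to 195° so there is room for the clockwise twist.

```bash
python3 - <<'E'
from b import *;from bench import *
o=get_obs();plan(o,(.5011,-.002,.14),np.radians(195));print(o["contact_force"])
E
```

```text
now [ 567.1 -200.9  158.2] yaw 155.2 q [ 0.85  0.58 -0.84  1.76  0.49  1.03  0.97] t 12.0
offset [0.955 1.019 0.123] rot [ 0.    -0.001 -0.347]
[-0.0162674  -0.15727596 -1.58243317]
```

>>> drive_tool([
  {"offset": [0.94,1.0,0],"rotation": [0,0,-0.347],"claw": 0.3},
  {"offset": [0.94,1.0,0],"rotation": [0,0,-0.347],"claw": 0.3},
  {"offset": [0.94,1.0,0],"rotation": [0,0,-0.347],"claw": 0.3},
  {"offset": [0.94,1.0,0],"rotation": [0,0,-0.347],"claw": 0.3},
  {"offset": [0.94,1.0,0],"rotation": [0,0,-0.347],"claw": 0.3},
  {"offset": [0.94,1.0,0],"rotation": [0,0,-0.347],"claw": 0.3},
  {"offset": [0.94,1.0,0.12],"rotation": [0,0,-0.347],"claw": 0.3},
  {"offset": [0.94,1.0,0.12],"rotation": [0,0,-0.347],"claw": 0.3},
  {"offset": [0.94,1.0,0.12],"rotation": [0,0,-0.347],"claw": 0.3},
  {"offset": [0.94,1.0,0.12],"rotation": [0,0,-0.347],"claw": 0.3},
  {"offset": [0.94,1.0,0.12],"rotation": [0,0,-0.347],"claw": 0.3},
])

```text
clock: 12.9
tcp_pos: [0.5033, -0.0059, 0.1416]
orientation: [-0.407, 3.115, 0.0]
contact_force: [0.8, 0.3, -0.7]
grip_width: 0.0409
gripper_force: 60.9
```

```bash
cat > m.py <<'E'
from b import *;from bench import *
def look(n):
    g=grab_frame("wrist");np.savez(n+".npz",**g);C=cloud(g);o=get_obs();print(np.round(o["tcp_pos"]*1000,1))
    R=Ro.from_rotvec(o["orientation"]).as_matrix();L=(C-o["tcp_pos"])@R*1000
    m=(g["z_map"]>0)&(abs(L[...,1])<20)&(L[...,0]>22)&(L[...,0]<32)&(L[...,2]>-18)&(L[...,2]<8);print("bulb x off",np.round(np.median(L[m],0)-[25,0,0],1),m.sum())
    ok=g["z_map"]>0
    w=mask(g,(105,100,40),(125,255,255));k=(w>0)&ok&(np.hypot(C[...,0]-.499,C[...,1]+.003)<.09)&(C[...,2]<.02);P=C[k]
    print("base",len(P),rect(P) if len(P)>3 else "")
    P=C[ok&(np.hypot(C[...,0]-.499,C[...,1]+.003)<.032)&(C[...,2]>.054)&(C[...,2]<.066)];print("tube",len(P),rect(P) if len(P)>3 else "")
    cv2.imwrite(f"pics/{n}.png",g["frame"][:,:,::-1]);return g,C,o
E
python3 - <<'E'
from m import *
g,C,o=look("w5");plan(o,(.5011,-.002,.085),np.radians(195));print(o["contact_force"])
E
```

```text
[503.4  -5.8 141.7]
bulb x off [ 1.5  0.3 -7.4] 1155
base 6193 (array([489.9,  -4. ]), array([110.6,  93.9]), 'long axis deg', np.float32(14.9))
tube 821 (array([487.4,  -4.3]), array([24. , 45.5]), 'long axis deg', np.float32(104.3))
now [503.4  -5.8 141.7] yaw -165.1 q [ 0.73  0.52 -1.06  1.99  0.56  0.95  1.21] t 12.9
offset [0.008 0.029 0.378] rot [-0.     0.    -0.001]
[-0.01377419  0.6380723  -0.49351518]
```

View pics/w5.png

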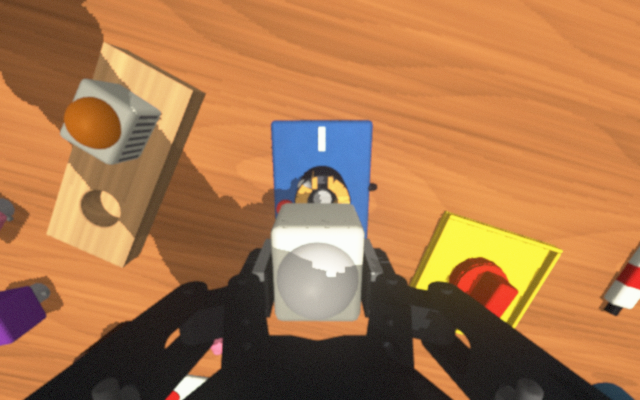

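Looking along the tool's x, the socket sits just ahead of the held bulb at (322,190), and the cap lies in the tray at (483,285). I'll let the arm settle, then align.

>>> drive_tool([
  {"offset": [0,0,0.1],"rotation": [0,0,0],"claw": 0.3},
  {"offset": [0,0,0.1],"rotation": [0,0,0],"claw": 0.3},
  {"offset": [0,0,0.1],"rotation": [0,0,0],"claw": 0.3},
  {"offset": [0,0,0.1],"rotation": [0,0,0],"claw": 0.3},
  {"offset": [0,0,0.1],"rotation": [0,0,0],"claw": 0.3},
])

```text
clock: 13.37
tcp_pos: [0.5034, -0.0055, 0.1269]
orientation: [-0.409, 3.114, -0.0]
contact_force: [-1.3, 0.2, -0.7]
grip_width: 0.041
gripper_force: 60.9
```

```bash
python3 - <<'E'
from m import *
g,C,o=look("w6");plan(o,(.5004,-.0015,.1),np.radians(195));print(o["contact_force"])
E
```

```text
[503.4  -5.5 126.9]
bulb x off [ 1.4  0.8 -7.3] 1139
base 6853 (array([489.6,  -4.2]), array([110. ,  93.5]), 'long axis deg', np.float32(14.9))
tube 784 (array([485.3,  -4.9]), array([20.1, 45.6]), 'long axis deg', np.float32(103.7))
now [503.4  -5.5 126.9] yaw -165.0 q [ 0.71  0.54 -1.04  2.01  0.59  0.93  1.19] t 13.4
offset [0.013 0.031 0.179] rot [-0.  0. -0.]
[-0.30321319 -0.80066146 -1.18295278]
```

>>> drive_tool([
  {"offset": [0.014,0.031,0.0],"rotation": [0,0,0],"claw": 0.3},
  {"offset": [0.014,0.031,0.05],"rotation": [0,0,0],"claw": 0.3},
  {"offset": [0.014,0.031,0.1],"rotation": [0,0,0],"claw": 0.3},
  {"offset": [0.014,0.031,0.15],"rotation": [0,0,0],"claw": 0.3},
  {"offset": [0.014,0.031,0.17],"rotation": [0,0,0],"claw": 0.3},
  {"offset": [0.014,0.031,0.17],"rotation": [0,0,0],"claw": 0.3},
  {"offset": [0.014,0.031,0.17],"rotation": [0,0,0],"claw": 0.3},
  {"offset": [0.014,0.031,0.17],"rotation": [0,0,0],"claw": 0.3},
])

```text
clock: 14.08
tcp_pos: [0.5, -0.0015, 0.1009]
orientation: [-0.409, 3.115, 0.0]
contact_force: [0.4, 0.0, 0.2]
grip_width: 0.041
gripper_force: 60.9
```

>>> drive_tool([
  {"offset": [0,0,0.02],"rotation": [0,0,0],"claw": 0.3},
  {"offset": [0,0,0.04],"rotation": [0,0,0],"claw": 0.3},
  {"offset": [0,0,0.06],"rotation": [0,0,0],"claw": 0.3},
  {"offset": [0,0,0.07],"rotation": [0,0,0],"claw": 0.3},
  {"offset": [0,0,0.07],"rotation": [0,0,0],"claw": 0.3},
  {"offset": [0,0,0.07],"rotation": [0,0,0],"claw": 0.3},
])

```text
clock: 14.58
tcp_pos: [0.4997, -0.0016, 0.0902]
orientation: [0.409, -3.115, -0.0]
contact_force: [0.9, 0.3, -2.5]
grip_width: 0.0413
gripper_force: 60.9
```

The base is in the bore with no contact force. Lowering the lugs into the slots.

>>> drive_tool([
  {"offset": [0,0,0.01],"rotation": [0,0,0],"claw": 0.3},
  {"offset": [0,0,0.02],"rotation": [0,0,0],"claw": 0.3},
  {"offset": [0,0,0.03],"rotation": [0,0,0],"claw": 0.3},
  {"offset": [0,0,0.04],"rotation": [0,0,0],"claw": 0.3},
  {"offset": [0,0,0.05],"rotation": [0,0,0],"claw": 0.3},
  {"offset": [0,0,0.05],"rotation": [0,0,0],"claw": 0.3},
  {"offset": [0,0,0.05],"rotation": [0,0,0],"claw": 0.3},
], force=80)

```text
clock: 15.17
tcp_pos: [0.5, -0.0016, 0.083]
orientation: [-0.409, 3.115, -0.0]
contact_force: [-1.1, -0.3, 4.1]
grip_width: 0.0404
gripper_force: 85.8
```

Force of 4 N at 3.5 mm compression matches the spring, so the lugs are in the slots. Pressing to the bottom.

>>> drive_tool([
  {"offset": [0,0,0.015],"rotation": [0,0,0],"claw": 0.3},
  {"offset": [0,0,0.03],"rotation": [0,0,0],"claw": 0.3},
  {"offset": [0,0,0.045],"rotation": [0,0,0],"claw": 0.3},
  {"offset": [0,0,0.055],"rotation": [0,0,0],"claw": 0.3},
  {"offset": [0,0,0.06],"rotation": [0,0,0],"claw": 0.3},
  {"offset": [0,0,0.06],"rotation": [0,0,0],"claw": 0.3},
  {"offset": [0,0,0.06],"rotation": [0,0,0],"claw": 0.3},
])

```text
clock: 15.75
tcp_pos: [0.5001, -0.0015, 0.0749]
orientation: [-0.409, 3.114, -0.002]
contact_force: [-5.0, -2.2, 16.2]
grip_width: 0.0407
gripper_force: 88.1
```

>>> drive_tool([
  {"offset": [0,0,-0.01],"rotation": [0,0,0],"claw": 0.3},
  {"offset": [0,-0.001,-0.01],"rotation": [0,0,0.05],"claw": 0.3},
  {"offset": [0,-0.002,-0.01],"rotation": [0,0,0.1],"claw": 0.3},
  {"offset": [0.001,-0.003,-0.01],"rotation": [0,0,0.15],"claw": 0.3},
  {"offset": [0.001,-0.004,-0.01],"rotation": [0,0,0.2],"claw": 0.3},
  {"offset": [0.001,-0.005,-0.01],"rotation": [0,0,0.25],"claw": 0.3},
  {"offset": [0.002,-0.006,-0.01],"rotation": [0,0,0.3],"claw": 0.3},
  {"offset": [0.003,-0.007,-0.01],"rotation": [0,0,0.35],"claw": 0.3},
  {"offset": [0.003,-0.008,-0.01],"rotation": [0,0,0.4],"claw": 0.3},
  {"offset": [0.003,-0.008,-0.01],"rotation": [0,0,0.4],"claw": 0.3},
])

```text
clock: 16.58
tcp_pos: [0.5014, -0.0025, 0.0766]
orientation: [0.843, 3.023, 0.001]
contact_force: [-0.6, -1.0, 9.8]
grip_width: 0.0408
gripper_force: 86.9
```

>>> drive_tool([
  {"offset": [0,-0.001,0],"rotation": [0,0,0.05],"claw": 0.3},
  {"offset": [0,-0.002,0],"rotation": [0,0,0.1],"claw": 0.3},
  {"offset": [0,-0.003,0],"rotation": [0,0,0.15],"claw": 0.3},
  {"offset": [0.001,-0.004,0],"rotation": [0,0,0.2],"claw": 0.3},
  {"offset": [0.001,-0.005,0],"rotation": [0,0,0.25],"claw": 0.3},
  {"offset": [0.002,-0.006,0],"rotation": [0,0,0.29],"claw": 0.3},
  {"offset": [0.002,-0.006,0],"rotation": [0,0,0.31],"claw": 0.3},
  {"offset": [0.002,-0.006,0],"rotation": [0,0,0.31],"claw": 0.3},
  {"offset": [0.002,-0.006,0],"rotation": [0,0,0.31],"claw": 0.3},
])

```text
clock: 17.33
tcp_pos: [0.4994, -0.0037, 0.0762]
orientation: [1.719, 2.628, -0.001]
contact_force: [-3.0, -1.8, 13.6]
grip_width: 0.0408
gripper_force: 87.4
```

```bash
python3 - <<'E'
from m import *
o=get_obs();plan(o,o["tcp_pos"],np.radians(115));print(o["contact_force"],o["moment"])
E
```

```text
now [499.4  -3.7  76.2] yaw 113.6 q [ 0.4   0.49 -0.64  2.06  0.44  0.72 -0.11] t 17.3
offset [0. 0. 0.] rot [ 0.     0.001 -0.012]
[-2.99664493 -1.83403237 13.55348686] [-0.3275216   0.87337089  0.05108022]
```

Twisted 81° from the slots. Easing up so the spring can lift the lugs into the notch.

>>> drive_tool([
  {"offset": [0,0,-0.01],"rotation": [0,0,0],"claw": 0.3},
  {"offset": [0,0,-0.02],"rotation": [0,0,0],"claw": 0.3},
  {"offset": [0,0,-0.03],"rotation": [0,0,0],"claw": 0.3},
  {"offset": [0,0,-0.04],"rotation": [0,0,0],"claw": 0.3},
  {"offset": [0,0,-0.046],"rotation": [0,0,0],"claw": 0.3},
  {"offset": [0,0,-0.046],"rotation": [0,0,0],"claw": 0.3},
  {"offset": [0,0,-0.046],"rotation": [0,0,0],"claw": 0.3},
  {"offset": [0,0,-0.046],"rotation": [0,0,0],"claw": 0.3},
])

```text
clock: 18.0
tcp_pos: [0.4991, -0.0037, 0.0821]
orientation: [1.72, 2.629, 0.0]
contact_force: [1.6, -1.8, -2.5]
grip_width: 0.0407
gripper_force: 85.1
```

```bash
python3 - <<'E'
from m import *
g,C,o=look("w7");plan(o,o["tcp_pos"],np.radians(115));print(o["contact_force"],o["moment"],o["gripper_force"])
R=Ro.from_rotvec(o["orientation"]).as_matrix();L=(C-o["tcp_pos"])@R*1000
q=L[(g["z_map"]>0)&(abs(L[...,0])<26)&(abs(L[...,1])<20)&(L[...,2]>-33)&(L[...,2]<-22)];print("collar top",np.median(q[:,2]),len(q))
E
```

```text
[499.1  -3.6  82.1]
bulb x off [ 2.1 -0.1 -7.2] 1179
base 10597 (array([497.7,  -0.7]), array([126.9,  92.8]), 'long axis deg', np.float32(15.3))
tube 207 (array([489.6,  17.5]), array([26.3,  4.3]), 'long axis deg', np.float32(24.7))
now [499.1  -3.6  82.1] yaw 113.6 q [ 0.41  0.48 -0.65  2.06  0.43  0.74 -0.1 ] t 18.1
offset [0. 0. 0.] rot [ 0.     0.    -0.012]
[ 1.88220509 -1.37572944 -1.81883062] [-0.45935319 -0.56923638  0.11081521] 85.13229846954346
collar top -29.14558291295291 3525
```

View pics/w7.png

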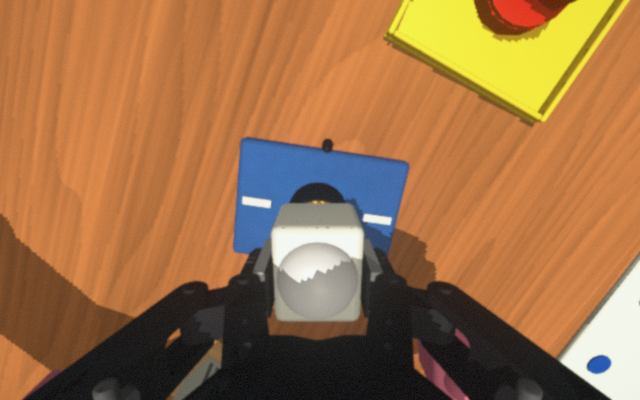

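The white bulb (318,270) sits upright in the socket with its x axis across the lamp's marks, and the cap is in the tray (525,10). The slight downward pull at 6 mm lift shows the notch is holding it. One brief settling hold, then I hand in.

>>> drive_tool([
  {"offset": [0,0,0.004],"rotation": [0,0,0],"claw": 0.3},
  {"offset": [0,0,0.004],"rotation": [0,0,0],"claw": 0.3},
  {"offset": [0,0,0.004],"rotation": [0,0,0],"claw": 0.3},
  {"offset": [0,0,0.004],"rotation": [0,0,0],"claw": 0.3},
])

```text
clock: 18.38
tcp_pos: [0.4992, -0.0036, 0.0819]
orientation: [1.72, 2.628, -0.0]
contact_force: [0.3, -1.9, 4.2]
grip_width: 0.0403
gripper_force: 86.4
```

```bash
python3 -c "
from bench import *
o=get_obs();print(o['tcp_pos'],o['contact_force'],o['gripper_force'])
print(hand_in())"
```

```text
[ 0.49916243 -0.00364939  0.08188047] [ 0.27516257 -1.87853955  4.19354251] 86.39507532119751
the job is handed in; nothing more can be done
None
```

I left the dust cap lying in the yellow tray and the white-domed bulb twisted about 81° and locked in the socket, still gripped at about 86 N. I handed the job in at about 18 s; no verdict was returned.

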